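# Load a glass gel cassette into the casting stand and hold its cam clamp shut

## Robot

A 6-joint arm with a two-finger parallel gripper is mounted at the origin on the work surface. World frame = base frame: x ahead of the robot, y to its left, z up, the work surface at z = 0. Lengths are in m, angles in rad, forces in N, time in s.
With the tool pointing down it reaches from about 0.375 to 0.925 m from the base axis. Payload 5.7 kg.
Tool frame: the origin (TCP) lies midway between the tips of the shut fingers; the grasp point (between the pads) lies 19 mm behind it (manip.grasp_offset is the z of the grasp point in the tool frame, in m); z points along the fingers, y is the direction in which the jaws open and shut (so a half turn about z gives the same grasp; the last joint's range is limited). The gripper opens to 85 mm and grips with 20 to 120 N. Pads are 22 mm wide; open, the fingers measure 114 mm over their backs; the gripper's body (76 mm by 85 mm) begins 54 mm behind the grasp point. The pads swing forward as they close: fully open they stand 13 mm farther back than shut.
Start: joints at [1.11, 0.359, 1.51, -0, 1.272, -0.115], TCP at [0.203, 0.564, 0.231] pointing down, gripper open.
Joint ranges: [-2.97, 2.97], [-1.01, 2.36], [0.21, 2.38], [-0.96, 4.11], [0.2, 2.71], [-2.98, 2.98]. Speed limits (rad/s): [2.39, 2.39, 3.14, 3.14, 3.14, 3.14].

## Interface

Orientations are given as [roll, pitch, yaw] about the fixed x, y, z axes, in that order (R = Rz(yaw) Ry(pitch) Rx(roll)).
In Python, from plant import manip, vision, nets gives the robot as it stands.
- The arm moves only by the shell command python3 -m handwheel 'ROWS' [FORCE]. ROWS is JSON, a list of rows, each an object of numbers: "x", "y", "z": the shift along the tool's x, y, z in units of 25 mm (1.0 is 25 mm); "wx", "wy", "wz": the turn, a rotation vector about the tool's x, y, z in units of 6 degrees (1.0 is 6 degrees); "claw": the opening, from -1 (shut) to 1 (fully open). A call has 1 to 5 rows; each row shifts and turns the commanded pose from where the row before left it, along the tool's axes as they then stand; what a row does not reach is not made up. A row lasts 1/12 s, in which the tool goes at most 41.7 mm and 7.16 degrees, less where a joint would pass 70% of its speed; a pose out of reach is approached as far as the arm can. A call is refused whole if a number of a shift passes 1 or a number of a turn 1, either way. A call with a gripper value outside its range is refused whole. The fingers move at their own pace and stop on an object; FORCE is the grip in N (left out, the last holds). Time passes only in rows, so rows that do not move let the fingers close. It gives the time, the measured TCP pose, the force and the opening at its end, in the units of the state.
- manip.get_obs(): the state, without advancing time (a new reading comes with each control period).
- vision.capture(name): name is "scene" or "top"; returns a dict with "image" (480x640x3 uint8, red, green, blue), "vfov" (degrees; the focal length in pixels is half the picture's height over the tangent of half this angle, whatever the lens; pixels are square), "cx", "cy" (the principal point, pixels), "dist" ([k1, k2, p1, p2, k3] as OpenCV has them; the pictures are not rectified), "R" (3x3) and "t" (3): a world point X has camera coordinates R X + t. Camera axes: x right, y down, z forward; pixel columns grow to the right and rows downward; lengths in m; the calibration is good to about 2 mm. A picture is of the moment at which its call begins. There is no depth.
- manip.close_job(): hands the job in, once; it reports no verdict.
Trained networks look in a picture, given as the dict that the camera call returned (one of the last four; its "shot" number tells which), for a name from the list of things; names that differ only in an ending like _2 or _b are one class to them, and where a whole thing is asked for, a point or a joint stands for the part that bears it (a point fixed in the world has none). Each returns a list of dicts, best first, with "conf" (0 to 1); they miss things now and then, are a little off and sometimes report something else, mostly with a low value. They report only what shows in the picture. A call takes as long as a camera call. They do not tell look-alikes from the thing itself.
- nets.regions_of(picture, target): "pixels" (480x640 bool, what is visible of it) and "extent" ([left, top, width, height] in pixels, round what is visible of it).
The state is a dict: "time_s": time; "joint_positions": joint angles; "qvel": joint speeds; "joint_torque": joint torques, N m; "position": TCP position; "orientation": TCP orientation; "force": force on the tool from outside, world axes, zero at the start; "moment": the same for the moment, N m; "gripper_width": finger opening in m.
Only numpy, scipy, OpenCV 4.12 (cv2) and the standard library are available. Lean on these libraries where they do the work, as an engineer would, in place of code of your own. Each camera call takes 0.05 s, during which the arm holds its last target. There are 200 camera calls.

## Task

Take the gel cassette (the taller, thick one made of two glass plates) out of the drying rack, lower it gently on edge to the bottom of the casting stand's slot and let go of it. Then swing the stand's cam lever up until it stands upright, where the cam has its highest lift and the pad clamps the cassette; the lever springs back by itself, so finish while still holding it there for a colleague to tighten the lock knob. Leave the other glass plate, the brown bottle and the white beaker where they are.

Things in the scene. Friction and masses are not known exactly. Their poses are not given: they have to be found in the camera images.
- gel_cassette: Glass gel cassette to be loaded: two clear greenish glass plates with white spacer strips down both side edges, one rigid piece 9.5 mm thick (its x), 100 mm wide (its y), 100 mm tall (its z), about 0.2 kg. Stands on edge in the drying rack at the start, in one of two slots. Origin: centre of its underside; z points up.
- spare_plate: Single glass plate, 5 mm thick (x), 100 mm wide (y), 85 mm tall (z), standing loose in another slot of the drying rack; not to be moved. Origin: centre of its underside.
- drying_rack: White slotted rack, fixed: base 170 (x) by 116 mm (y), its top 8 mm above the bench (the plates stand on it); two rows of teeth at y = -35 and +35 mm, 42 mm above the bench at their tops. Slots 13.5 mm wide every 24 mm along x; the two plates stand at x = -36 and +36 mm, their thickness along x. Origin: centre of its underside.
- casting_stand: Grey stand, fixed. x points from front posts to cam shaft, y to the lever side, z up; base x -47..87, y -75..75 mm, 12 mm thick. Slot open at the top: two rubber-faced front posts (|y| 32..54 mm, faces at x = -7 mm) and side walls (inner faces y = -53.5, +53.5 mm), 80 mm tall, flared lips to 89 mm; rubber floor 16 mm up. Star lock knob at the shaft's -y end. Origin: underside below the slot.
- slot_floor (a point): Point on the rubber floor of the stand's slot, mid-slot with the clamp open. A cassette with its underside centre here and its x, y along the stand's (either way round) has about 3 mm of play in front and behind and 3.5 mm at each side. Axes as the stand's. Once clamped, the cassette ends about 3 mm nearer the front posts.
- pressure_pad: Sprung pad behind the slot: upright rubber-faced plate, 100 mm wide, 18 to 68 mm above the bench, bent lip to 78 mm. Frame axes as the stand's; origin not on the pad. With the lever fully down its face is 18.5 mm behind the posts' faces; the cam drives it up to 11.6 mm forward; on a cassette it gives on its springs and presses with about 10 N. The two cams behind it reach 84 mm up.
- cam_lever (a joint): Lever angle, rad: 0 = at its lower stop, pointing along the stand's +x, 10 degrees above level; grows as the knob end is lifted up and over towards the front; 1.40 = lever upright = highest lift; past that the lift falls again, stop at 2.1. Starts at 0 to 0.2. A return spring and some friction: about 0.2 N m holds it upright; let go, it drops back well below 1.
- lever_knob (a point): Centre of the black cylindrical knob at the lever's end: 24 mm diameter, 24 mm long along the stand's y; it turns freely on its pin and can be pinched across its flat ends (along y). 95 mm from the shaft axis. The arm is a 14 by 6 mm steel bar in the stand's plane y = 78 mm. About 25 mm are free beside the knob for a finger throughout the swing.
- lever_pivot (a point): Point on the cam shaft's axis in the lever's plane: x 53, y 78, z 50 mm in the stand's frame; fixed, axes as the stand's. The knob's centre moves on a circle of 95 mm radius about it in the stand's x-z plane. Bearing blocks at |y| 55..65 mm reach 73 mm above the bench.
- reagent_bottle: Brown reagent bottle, 56 mm diameter, 105 mm tall, on the bench; not to be moved. Origin: centre of its underside.
- beaker: White beaker, 68 mm diameter, 85 mm tall, on the bench; not to be moved. Origin: centre of its underside.
Mind the look-alikes: they are no part of the job. Leave any yellow look-alike of the gel_cassette alone.

How it is judged:
On the way, in this order (a step that is already met when the one before it is completed fails the run):
1. the gel cassette stands on the floor of the casting stand's slot and has been let go (z of gel_cassette in the frame of casting_stand between 0.013 and 0.019 m and x of gel_cassette in the frame of casting_stand between -0.009 and 0.009 m and y of gel_cassette in the frame of casting_stand between -0.007 and 0.007 m and angle between gel_cassette's own z axis and vertical below 0.2 rad and contact force between each of the arm, the fingers and gel_cassette below 0.1 N), for 0.2 s.
2. the cam lever is upright, at its highest lift, and is held there (value of joint cam_lever between 1.2 and 1.6 rad and contact force between pressure_pad and gel_cassette above 5 N), for 0.5 s.
At the end, for the whole second after the job is handed in: Lever held by the robot within 0.2 rad of upright (1.2 to 1.6); the pad presses the untouched cassette with over 5 N against the front posts; cassette on the slot floor (3 mm), upright within 0.08 rad, square within 0.1 rad, at rest; spare plate, bottle and beaker not moved 30 mm or tipped (all of step 2 and contact force between any of the fingers, the arm and cam_lever above 0.5 N and contact force between each of the fingers, the arm and gel_cassette below 0.1 N and z of gel_cassette in the frame of casting_stand between 0.013 and 0.019 m and x of gel_cassette in the frame of casting_stand between -0.006 and 0.002 m and y of gel_cassette in the frame of casting_stand between -0.007 and 0.007 m and angle between gel_cassette's own z axis and vertical below 0.08 rad and angle between the x axis of gel_cassette and the x axis of casting_stand, either way round below 0.1 rad and linear speed of gel_cassette below 0.02 m/s and horizontal distance between spare_plate and drying_rack below 0.06 m and angle between each of reagent_bottle, beaker's own z axis and vertical below 0.2 rad); the arm keeps its last pose, push and grip.
It fails at once if the cassette is dropped (falls free by more than about 8 mm) (linear speed of gel_cassette above 0.4 m/s and contact force between the fingers and gel_cassette below 0.05 N).
It fails at once if the cassette is tipped over (angle between gel_cassette's own z axis and vertical above 0.8 rad).
It fails at once if the spare plate, the bottle or the beaker is moved by more than 30 mm or tipped (distance of any of spare_plate, reagent_bottle, beaker from where it was at the start of the episode above 0.03 m or angle between any of reagent_bottle, beaker, spare_plate's own z axis and vertical above 0.6 rad).
It also fails if it takes over 58 s, if anything falls off the work surface, if the arm or the gripper's body presses on something with over 40 N, if the wrist force passes 120 N, or if a joint passes its speed limit or range.

## Working session

There is one attempt and no reset: what is moved stays moved. The work goes in short steps, Python scripts to look and compute and a shell command to move; the robot and the scene stay as the last step left them, time stands still between calls to the robot, and variables do not carry over. Pictures are saved under pics/ and viewed, about 8 in all and at most 12, crops included, and the job is handed in when it is done.

```bash
ls; mkdir -p pics
cat > h.py <<'E'
import numpy as np, cv2
from plant import manip, vision, nets
def cam(c):
    f=240/np.tan(np.radians(c["vfov"])/2)
    return np.array([[f,0,c["cx"]],[0,f,c["cy"]],[0,0,1.]]),np.array(c["dist"],float),np.array(c["R"]),np.array(c["t"])
def ray(c,px):
    K,d,R,t=cam(c); n=cv2.undistortPoints(np.array(px,float).reshape(-1,1,2),K,d).reshape(-1,2)
    D=np.c_[n,np.ones(len(n))]@R; return -R.T@t,D
def onz(c,px,z):
    o,D=ray(c,px); return o+D*((z-o[2])/D[:,2])[:,None]
def proj(c,X):
    K,d,R,t=cam(c); return cv2.projectPoints(np.array(X,float).reshape(-1,3),cv2.Rodrigues(R)[0],t,K,d)[0].reshape(-1,2)
def save(c,n): cv2.imwrite("pics/"+n,c["image"][:,:,::-1])
E
python3 - <<'E'
from h import *
for n in ["scene","top"]:
    c=vision.capture(n); save(c,n+"1.png"); print(n,c["vfov"],-np.array(c["R"]).T@c["t"],np.round(c["R"],2).tolist())
    for t in ["gel_cassette","spare_plate","drying_rack","casting_stand","pressure_pad","cam_lever","lever_knob","reagent_bottle","beaker"]:
        print(t,[(round(r["conf"],2),r["extent"]) for r in nets.regions_of(c,t)][:3])
print(manip.get_obs(), manip.grasp_offset)
E
```

```text
pics
scene 54.44552082837777 [1.10268934 0.43595692 0.9933369 ] [[-0.63, 0.78, 0.0], [0.62, 0.51, -0.6], [-0.46, -0.37, -0.8]]
gel_cassette [(0.91, [314.3, 161.6, 16.0, 48.0]), (0.82, [241.1, 156.8, 34.6, 39.1]), (0.7, [214.7, 122.3, 32.5, 42.1])]
spare_plate [(0.77, [258.8, 145.6, 31.4, 32.3]), (0.56, [350.7, 221.8, 25.6, 32.2])]
drying_rack [(0.64, [233.9, 159.1, 65.3, 44.7])]
casting_stand [(0.72, [321.5, 209.7, 76.2, 78.8])]
pressure_pad [(0.67, [243.4, 249.1, 27.1, 34.5]), (0.47, [352.6, 224.2, 25.2, 29.2])]
cam_lever [(0.74, [335.0, 225.8, 42.1, 61.8])]
lever_knob [(0.87, [337.8, 230.3, 41.2, 55.6]), (0.5, [246.3, 247.0, 26.7, 39.3])]
reagent_bottle [(0.63, [245.5, 248.5, 26.8, 39.8])]
beaker [(0.74, [441.4, 326.7, 38.4, 41.4]), (0.36, [321.1, 208.4, 77.5, 77.7])]
top 50.52157403719343 [0.3705864  0.01574258 1.18063705] [[-0.01, -1.0, 0.01], [-0.98, 0.01, -0.2], [0.2, -0.01, -0.98]]
gel_cassette [(0.9, [497.2, 280.0, 24.7, 47.1]), (0.83, [351.3, 309.4, 43.5, 23.5]), (0.66, [407.4, 278.9, 51.3, 12.1])]
spare_plate [(0.62, [416.8, 306.9, 50.4, 14.6]), (0.25, [256.8, 283.9, 48.3, 
[... 366 characters left out ...]
30.1, 39.6, 32.7])]
{'time_s': 1.0, 'joint_positions': array([ 1.10991727e+00,  3.58752231e-01,  1.51039754e+00, -1.64595602e-05,
        1.27254703e+00, -1.15062894e-01]), 'qvel': array([ 0.00013179,  0.0002765 , -0.00090367,  0.00156849,  0.0005808 ,
       -0.00154102]), 'joint_torque': array([ 7.73563770e-04, -5.27592874e+01, -2.79049337e+01, -1.93998876e-04,
        1.60724554e-03, -2.84582887e-05]), 'position': array([0.2033502 , 0.56444133, 0.23129619]), 'orientation': array([-3.14148739e+00,  3.67159040e-06,  2.79578133e+00]), 'force': array([ 0.04145992,  0.13599264, -0.56795322]), 'moment': array([-0.04380307,  0.01951017,  0.02978991]), 'gripper_width': 0.0857420173474123} -0.0187
```

Run:
```python
import cv2
a=cv2.imread("pics/top1.png")[170:350,100:540]; cv2.imwrite("pics/t1c.png",cv2.resize(a,None,fx=1.8,fy=1.8,interpolation=2))
a=cv2.imread("pics/top1.png")[205:345,230:480]; cv2.imwrite("pics/t1d.png",cv2.resize(a,None,fx=3.2,fy=3.2,interpolation=2))
a=cv2.imread("pics/scene1.png")[110:380,200:500]; cv2.imwrite("pics/s1c.png",cv2.resize(a,None,fx=2.2,fy=2.2,interpolation=2))
```

```text
(no output)
```

View pics/t1d.png

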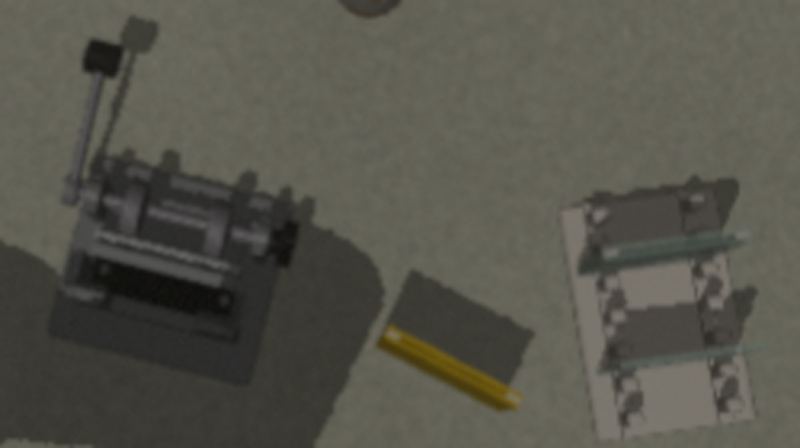

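View pics/s1c.png

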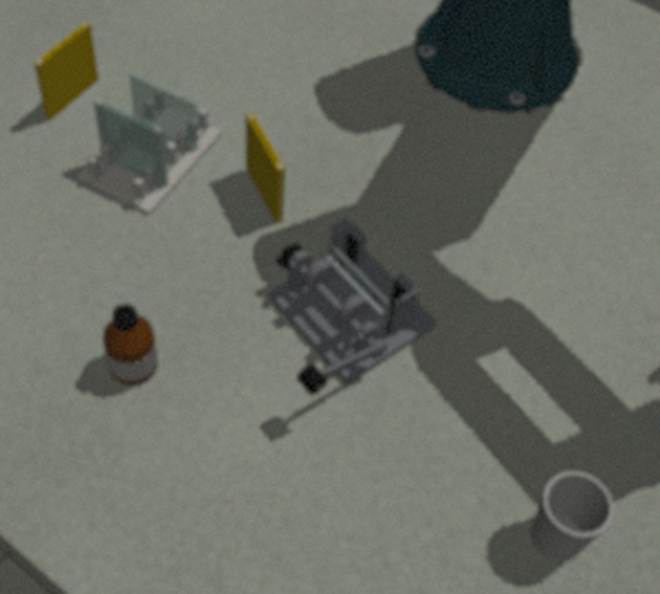

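Run:
```python
from h import *
c=vision.capture("top"); s=vision.capture("scene")
import pickle; pickle.dump((c,s),open("c1.pkl","wb"))
T=lambda l:[(230+x/3.2,205+y/3.2) for x,y in l]
S=lambda l:[(200+x/2.2,110+y/2.2) for x,y in l]
def seg(p): d=p[1]-p[0]; return np.round(p,4).tolist(),np.linalg.norm(d).round(4),np.degrees(np.arctan2(d[1],d[0])).round(1)
print("rack BL,TL",seg(onz(c,T([(598,440),(561,210)]),.008)))
print("rack BL,BR",seg(onz(c,T([(598,440),(754,415)]),.008)))
print("stand BL BR",seg(onz(c,T([(48,333),(247,384)]),.012)))
print("cass top",seg(onz(c,T([(608,252),(748,238)]),.108)))
print("spare top",seg(onz(c,T([(605,366),(762,348)]),.093)))
print("knob top~z.1?",onz(c,T([(102,58)]),.083))
print("cass top scene",seg(onz(s,S([(97,104),(163,137)]),.108)))
print("spare top scene",seg(onz(s,S([(131,78),(205,117)]),.093)))
print("rack scene",seg(onz(s,S([(148,212),(219,130)]),.008)))
```

```text
rack BL,TL ([[0.374, -0.2036, 0.008], [0.5392, -0.1838, 0.008]], np.float64(0.1664), np.float64(6.8))
rack BL,BR ([[0.374, -0.2036, 0.008], [0.39, -0.3164, 0.008]], np.float64(0.1139), np.float64(-81.9))
stand BL BR ([[0.4532, 0.1874, 0.012], [0.416, 0.0453, 0.012]], np.float64(0.1469), np.float64(-104.7))
cass top ([[0.4964, -0.1969, 0.108], [0.5047, -0.2912, 0.108]], np.float64(0.0946), np.float64(-85.0))
spare top ([[0.4221, -0.1945, 0.093], [0.4326, -0.3004, 0.093]], np.float64(0.1064), np.float64(-84.3))
knob top~z.1? [[0.63768208 0.14324914 0.083     ]]
cass top scene ([[0.5097, -0.283, 0.108], [0.5001, -0.1824, 0.108]], np.float64(0.101), np.float64(95.5))
spare top scene ([[0.4383, -0.2946, 0.093], [0.4316, -0.1757, 0.093]], np.float64(0.1191), np.float64(93.2))
rack scene ([[0.5403, -0.1796, 0.008], [0.375, -0.2031, 0.008]], np.float64(0.167), np.float64(-171.9))
```

```bash
cat > m.py <<'E'
from h import *
def box(x0,x1,y0,y1,z0,z1):
    P=[(x,y,z) for x in(x0,x1) for y in(y0,y1) for z in(z0,z1)]
    return [(P[i]+P[j]) for i in range(8) for j in range(i+1,8) if bin(i^j).count("1")==1]
def W(pose,X):
    x,y,a=pose; X=np.array(X,float).reshape(-1,3); c,s=np.cos(a),np.sin(a)
    return np.c_[x+c*X[:,0]-s*X[:,1],y+s*X[:,0]+c*X[:,1],X[:,2]]
stand=sum([box(*np.array(b)/1000) for b in [(-47,87,-75,75,0,12),(-7,-7,32,54,16,80),(-7,-7,-54,-32,16,80),(-7,7,53.5,53.5,16,80),(-7,7,-53.5,-53.5,16,80),(11.5,11.5,-50,50,18,68),(40,66,55,65,12,73),(40,66,-65,-55,12,73)]],[])
rack=sum([box(*np.array(b)/1000) for b in [(-85,85,-58,58,0,8),(-85,85,35,35,42,42),(-85,85,-35,-35,42,42)]],[])
cass=box(-.00475,.00475,-.05,.05,0,.1)
spare=box(-.0025,.0025,-.05,.05,0,.085)
def draw(c,items,roi,k):
    x0,y0,w,h=roi; I=cv2.resize(c["image"][y0:y0+h,x0:x0+w,::-1],None,fx=k,fy=k,interpolation=2).copy()
    I=np.clip(I*1.6,0,255).astype(np.uint8)
    for pose,dz,segs,col in items:
        X=W(pose,np.array(segs).reshape(-1,3)); X[:,2]+=dz
        p=((proj(c,X)-[x0,y0]+.5)*k*8).round().astype(int).reshape(-1,2,2)
        for a,b in p: cv2.line(I,tuple(map(int,a)),tuple(map(int,b)),col,1,16,3)
    return I
E
python3 - <<'E'
from m import *; import pickle
from scipy.optimize import least_squares as LS
c,s=pickle.load(open("c1.pkl","rb"))
T=lambda l:np.array([(230+x/3.2,205+y/3.2) for x,y in l])-.35
S=lambda l:np.array([(200+x/2.2,110+y/2.2) for x,y in l])-.3
R=lambda q:np.r_[(proj(c,W(q,np.array([(-85,58,8),(85,58,8),(-85,-58,8)])/1e3))-T([(598,440),(561,210),(754,415)])).ravel(),(proj(s,W(q,np.array([(85,58,8),(-85,58,8)])/1e3))-S([(148,212),(219,130)])).ravel()]
r=LS(R,[.45,-.25,.12]); print(r.x,r.fun.round(1)); rk=r.x
def kn(a): return [53+95*np.cos(a+.1745),78,50+95*np.sin(a+.1745)]
R=lambda q:np.r_[(proj(c,W(q[:3],np.array([(-47,75,12),(-47,-75,12),kn(q[3])])/1e3))-T([(48,333),(247,384),(102,58)])).ravel(),(proj(s,W(q[:3],np.array([kn(q[3])])/1e3))-S([(313,379)])).ravel()]
r=LS(R,[.48,.1,-.25,.1]); print(r.x,r.fun.round(1)); st=r.x[:3]
pc=W(rk,[[.036,0,0]])[0]; ps=W(rk,[[-.036,0,0]])[0]
it=[(st,0,stand,(0,255,255)),(rk,0,rack,(255,0,255)),((pc[0],pc[1],rk[2]),.008,cass,(0,255,0)),((ps[0],ps[1],rk[2]),.008,spare,(0,0,255))]
a=np.hstack([draw(c,it,(238,210,95,120),4),draw(c,it,(395,260,95,120),4)]); cv2.imwrite("pics/o1.png",a)
a=np.hstack([draw(s,it,(315,205,90,90),4.4),draw(s,it,(228,135,80,90),4.4)]); cv2.imwrite("pics/o2.png",a)
E
```

```text
[ 0.4657056  -0.24943244  0.13180287] [ 0.1  0.4 -1.  -1.   1.1  0.8 -0.5  0.5  0.5  0.1]
[ 0.48078585  0.10566178 -0.25083993  0.1393411 ] [-0.8  0.1  0.6  0.1 -0.5  0.2 -0.7 -0.2]
```

View pics/o1.png

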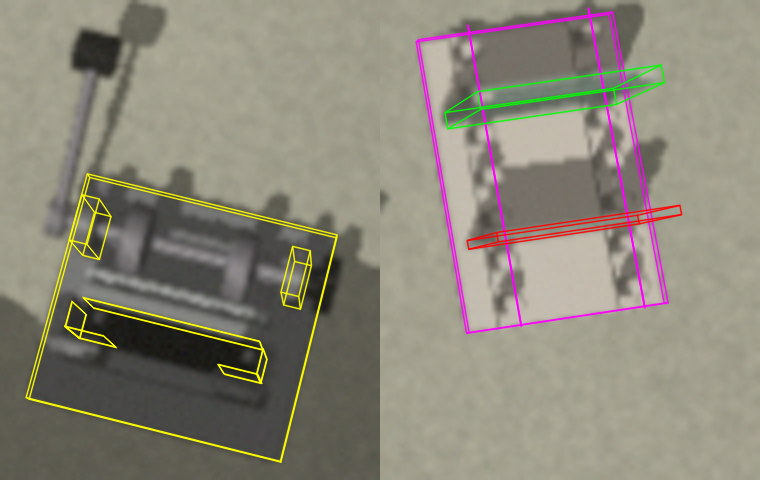

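View pics/o2.png

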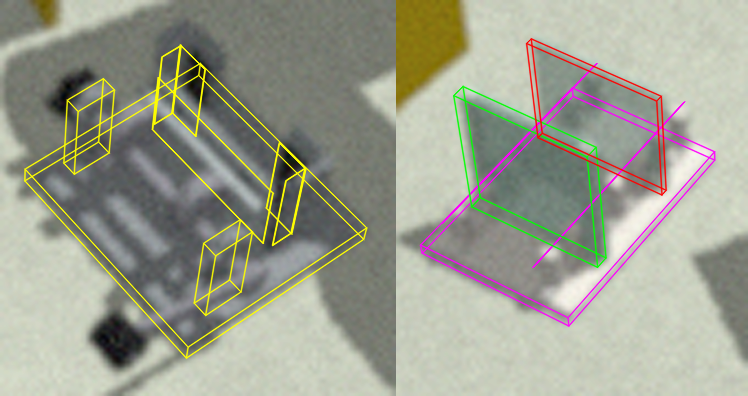

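```bash
python3 -m handwheel '[{"wz":1},{"wz":1},{"wz":1},{"wz":1},{"wz":1}]' && python3 -m handwheel '[{"wz":1},{"wz":1},{"wz":1},{"wz":1},{"wz":1}]' && python3 -m handwheel '[{"wz":0.47,"y":1},{"y":1},{"y":1},{"y":1},{"y":1}]' && python3 -m handwheel '[{"y":1,"x":-0.5},{"y":1,"x":-1},{"x":-1},{"x":-1},{"x":-1}]' && python3 -m handwheel '[{"x":-1},{"x":-1},{"x":-1},{"x":-1},{"x":-1}]'
```

```text
validation failed for argument at $[0]...
```

```bash
python3 -m handwheel '[{"x":0,"y":0,"z":0,"wx":0,"wy":0,"wz":1,"claw":1}]' ; python3 -m handwheel --help
```

```text
time_s: 1.18
position: [0.2034, 0.5645, 0.2313]
orientation: [-3.142, 0.0, 2.692]
force: [0.6, 0.8, -0.4]
gripper_width: 0.0851invalid input: not JSON, or not a number
```

```bash
python3 -m handwheel '[{"x":0,"y":0,"z":0,"wx":0,"wy":0,"wz":1,"claw":0},{"x":0,"y":0,"z":0,"wx":0,"wy":0,"wz":1,"claw":0},{"x":0,"y":0,"z":0,"wx":0,"wy":0,"wz":1,"claw":0},{"x":0,"y":0,"z":0,"wx":0,"wy":0,"wz":1,"claw":0},{"x":0,"y":0,"z":0,"wx":0,"wy":0,"wz":1,"claw":0}]' && python3 -m handwheel '[{"x":0,"y":0,"z":0,"wx":0,"wy":0,"wz":1,"claw":0},{"x":0,"y":0,"z":0,"wx":0,"wy":0,"wz":1,"claw":0},{"x":0,"y":0,"z":0,"wx":0,"wy":0,"wz":1,"claw":0},{"x":0,"y":0,"z":0,"wx":0,"wy":0,"wz":1,"claw":0},{"x":0,"y":1,"z":0,"wx":0,"wy":0,"wz":0.47,"claw":0}]' && python3 -m handwheel '[{"x":0,"y":1,"z":0,"wx":0,"wy":0,"wz":0,"claw":0},{"x":0,"y":1,"z":0,"wx":0,"wy":0,"wz":0,"claw":0},{"x":0,"y":1,"z":0,"wx":0,"wy":0,"wz":0,"claw":0},{"x":-1,"y":1,"z":0,"wx":0,"wy":0,"wz":0,"claw":0},{"x":-1,"y":1,"z":0,"wx":0,"wy":0,"wz":0,"claw":0}]' && python3 -m handwheel '[{"x":-1,"y":0.5,"z":0,"wx":0,"wy":0,"wz":0,"claw":0},{"x":-1,"y":0.5,"z":0,"wx":0,"wy":0,"wz":0,"claw":0},{"x":-1,"y":0.5,"z":0,"wx":0,"wy":0,"wz":0,"claw":0},{"x":-1,"y":0,"z":0,"wx":0,"wy":0,"wz":0,"claw":0},{"x":-1,"y":0,"z":0,"wx":0,"wy":0,"wz":0,"claw":0}]'  && python3 -m handwheel '[{"x":-1,"y":0,"z":0,"wx":0,"wy":0,"wz":0,"claw":0},{"x":-1,"y":0,"z":0,"wx":0,"wy":0,"wz":0,"claw":0},{"x":-1,"y":0,"z":0,"wx":0,"wy":0,"wz":0,"claw":0},{"x":-1,"y":0,"z":0,"wx":0,"wy":0,"wz":0,"claw":0},{"x":-1,"y":0,"z":0,"wx":0,"wy":0,"wz":0,"claw":0}]'
```

```text
time_s: 1.6
position: [0.2034, 0.5644, 0.2313]
orientation: [-3.142, 0.0, 2.162]
force: [-0.3, -0.0, 0.1]
gripper_width: 0.043
time_s: 2.02
position: [0.2244, 0.5679, 0.2312]
orientation: [-3.138, 0.001, 1.697]
force: [0.5, -0.7, -1.0]
gripper_width: 0.0428
time_s: 2.43
position: [0.3595, 0.5358, 0.231]
orientation: [3.141, -0.0, 1.701]
force: [-0.0, 0.1, -0.3]
gripper_width: 0.0428
time_s: 2.85
position: [0.4125, 0.415, 0.2312]
orientation: [3.141, 0.0, 1.699]
force: [-0.7, 0.4, -0.5]
gripper_width: 0.0428
time_s: 3.27
position: [0.4276, 0.291, 0.2314]
orientation: [3.141, 0.0, 1.699]
force: [0.3, -0.3, 0.4]
gripper_width: 0.0428
```

```bash
for i in 1 2 3 4; do :; done; python3 -m handwheel '[{"x":-1,"y":0,"z":0,"wx":0,"wy":0,"wz":0,"claw":0},{"x":-1,"y":0,"z":0,"wx":0,"wy":0,"wz":0,"claw":0},{"x":-1,"y":0,"z":0,"wx":0,"wy":0,"wz":0,"claw":0},{"x":-1,"y":0,"z":0,"wx":0,"wy":0,"wz":0,"claw":0},{"x":-1,"y":0,"z":0,"wx":0,"wy":0,"wz":0,"claw":0}]' && python3 -m handwheel '[{"x":-1,"y":0,"z":0,"wx":0,"wy":0,"wz":0,"claw":0},{"x":-1,"y":0,"z":0,"wx":0,"wy":0,"wz":0,"claw":0},{"x":-1,"y":0,"z":0,"wx":0,"wy":0,"wz":0,"claw":0},{"x":-1,"y":0,"z":0,"wx":0,"wy":0,"wz":0,"claw":0},{"x":-1,"y":0,"z":0,"wx":0,"wy":0,"wz":0,"claw":0}]' && python3 -m handwheel '[{"x":-1,"y":0,"z":0,"wx":0,"wy":0,"wz":0,"claw":0},{"x":-1,"y":0,"z":0,"wx":0,"wy":0,"wz":0,"claw":0},{"x":-1,"y":0,"z":0,"wx":0,"wy":0,"wz":0,"claw":0},{"x":-1,"y":0,"z":0,"wx":0,"wy":0,"wz":0,"claw":0},{"x":-1,"y":0,"z":0,"wx":0,"wy":0,"wz":0,"claw":0}]'
```

```text
time_s: 3.68
position: [0.4436, 0.1671, 0.2315]
orientation: [3.141, 0.0, 1.7]
force: [1.6, -0.4, -0.1]
gripper_width: 0.0428
time_s: 4.1
position: [0.4597, 0.043, 0.2315]
orientation: [3.141, 0.0, 1.699]
force: [1.5, 0.1, -0.5]
gripper_width: 0.0428
time_s: 4.52
position: [0.4758, -0.081, 0.2315]
orientation: [3.141, 0.0, 1.699]
force: [0.6, 0.2, 0.4]
gripper_width: 0.0424
```

```bash
python3 -m handwheel '[{"x":-1,"y":0.17,"z":0,"wx":0,"wy":0,"wz":0,"claw":0},{"x":-1,"y":0,"z":0,"wx":0,"wy":0,"wz":0,"claw":0},{"x":-1,"y":0,"z":0,"wx":0,"wy":0,"wz":0,"claw":0},{"x":-1,"y":0,"z":0,"wx":0,"wy":0,"wz":0,"claw":0},{"x":-1,"y":0,"z":0,"wx":0,"wy":0,"wz":0,"claw":0}]' && python3 -m handwheel '[{"x":-1,"y":0,"z":0.6,"wx":0,"wy":0,"wz":0,"claw":0},{"x":-0.6,"y":0,"z":1,"wx":0,"wy":0,"wz":0,"claw":0},{"x":0,"y":0,"z":1,"wx":0,"wy":0,"wz":0,"claw":0},{"x":0,"y":0,"z":1,"wx":0,"wy":0,"wz":0,"claw":0},{"x":0,"y":0,"z":0,"wx":0,"wy":0,"wz":0,"claw":0}]'
python3 - <<'E'
from m import *; import pickle
c=vision.capture("top"); s=vision.capture("scene"); pickle.dump((c,s),open("c2.pkl","wb"))
rk=(.4657,-.2494,.1318); st=(.48079,.10566,-.25084)
pc=W(rk,[[.036,0,0]])[0]
it=[((pc[0],pc[1],rk[2]),.008,cass,(0,255,0))]
B=[(st,0,box(-.047,.087,-.075,.075,.012,.012),(0,255,255))]
a=np.hstack([draw(c,B,(240,212,75,118),5),draw(s,B,(315,205,85,100),5)[:590]]) if 0 else None
f=lambda I:cv2.resize(I,(390,390))
a=np.vstack([np.hstack([draw(c,B,(240,220,100,100),4),draw(s,B,(315,200,100,100),4)]),np.hstack([draw(c,it,(400,230,100,50),4),draw(s,it,(220,140,100,50),4)])])
cv2.imwrite("pics/o3.png",a)
E
```

```text
time_s: 4.93
position: [0.496, -0.2045, 0.2314]
orientation: [3.141, 0.0, 1.699]
force: [0.5, -0.6, -0.1]
gripper_width: 0.0429
time_s: 5.35
position: [0.498, -0.2414, 0.137]
orientation: [-3.135, -0.005, 1.698]
force: [-0.6, 1.2, -0.3]
gripper_width: 0.0427
```

View pics/o3.png

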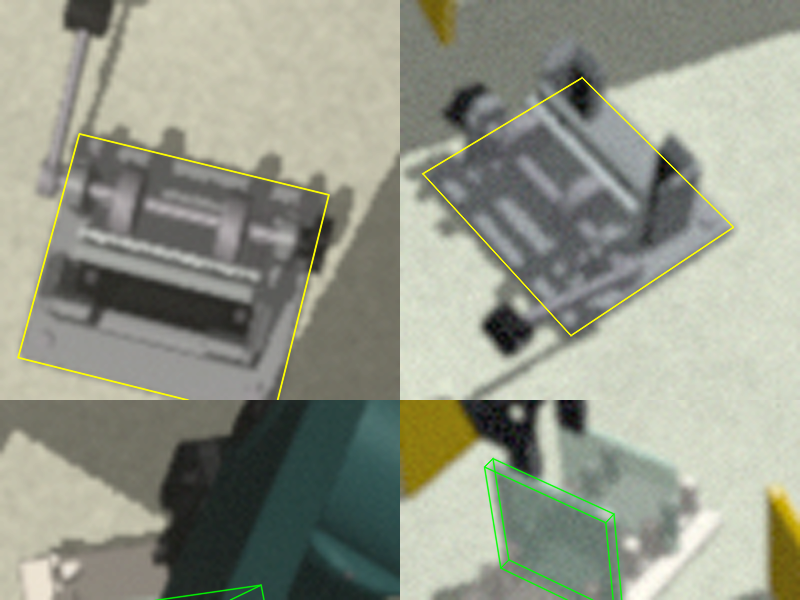

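```bash
python3 - <<'E'
from h import *
o=manip.get_obs(); print(o["position"],o["orientation"],o["joint_positions"],o["qvel"])
E
python3 -m handwheel '[{"x":0,"y":0,"z":0,"wx":0,"wy":0,"wz":0,"claw":0},{"x":0,"y":0,"z":0,"wx":0,"wy":0,"wz":0,"claw":0}]'
```

```text
[ 0.50046039 -0.24243827  0.14096221] [-3.13979861e+00 -1.40860238e-03  1.69934301e+00] [-5.75275618e-01  3.96232269e-01  1.70641062e+00 -1.00938043e-04
  1.04122906e+00 -7.03772473e-01] [ 0.00697493 -0.03339163 -0.03571654  0.00066096  0.00233713  0.00021489]
time_s: 5.62
position: [0.5023, -0.2433, 0.1432]
orientation: [3.139, 0.002, 1.7]
force: [-0.2, 0.4, -0.6]
gripper_width: 0.0423
```

```bash
python3 -m handwheel '[{"x":-0.05,"y":0,"z":0.6,"wx":0,"wy":0,"wz":0,"claw":0},{"x":0,"y":0,"z":0.6,"wx":0,"wy":0,"wz":0,"claw":0},{"x":0,"y":0,"z":0.6,"wx":0,"wy":0,"wz":0,"claw":0},{"x":0,"y":0,"z":0.57,"wx":0,"wy":0,"wz":0,"claw":0},{"x":0,"y":0,"z":0,"wx":0,"wy":0,"wz":0,"claw":0}]' && python3 -m handwheel '[{"x":0,"y":0,"z":0,"wx":0,"wy":0,"wz":0,"claw":0},{"x":0,"y":0,"z":0,"wx":0,"wy":0,"wz":0,"claw":0},{"x":0,"y":0,"z":0,"wx":0,"wy":0,"wz":0,"claw":-0.4},{"x":0,"y":0,"z":0,"wx":0,"wy":0,"wz":0,"claw":-1},{"x":0,"y":0,"z":0,"wx":0,"wy":0,"wz":0,"claw":-1}]' 30; python3 -m handwheel '[{"x":0,"y":0,"z":0,"wx":0,"wy":0,"wz":0,"claw":-1},{"x":0,"y":0,"z":0,"wx":0,"wy":0,"wz":0,"claw":-1},{"x":0,"y":0,"z":0,"wx":0,"wy":0,"wz":0,"claw":-1}]' 50
```

```text
time_s: 6.03
position: [0.5007, -0.2435, 0.0813]
orientation: [-3.14, -0.001, 1.7]
force: [-0.5, 0.6, -0.2]
gripper_width: 0.0428
time_s: 6.45
position: [0.5018, -0.2444, 0.0831]
orientation: [3.14, 0.001, 1.699]
force: [-0.3, 0.5, 2.1]
gripper_width: 0.009
time_s: 6.7
position: [0.5017, -0.2444, 0.0831]
orientation: [3.141, 0.001, 1.699]
force: [-0.4, -0.1, 6.5]
gripper_width: 0.0085
```

```bash
python3 -m handwheel '[{"x":0,"y":0,"z":-0.2,"wx":0,"wy":0,"wz":0,"claw":-1},{"x":0,"y":0,"z":-0.4,"wx":0,"wy":0,"wz":0,"claw":-1},{"x":0,"y":0,"z":-0.6,"wx":0,"wy":0,"wz":0,"claw":-1},{"x":0,"y":0,"z":-0.7,"wx":0,"wy":0,"wz":0,"claw":-1},{"x":0,"y":0,"z":-0.7,"wx":0,"wy":0,"wz":0,"claw":-1}]' 50 && python3 -m handwheel '[{"x":0,"y":0,"z":-0.7,"wx":0,"wy":0,"wz":0,"claw":-1},{"x":0,"y":0,"z":-0.7,"wx":0,"wy":0,"wz":0,"claw":-1},{"x":0,"y":0,"z":-0.7,"wx":0,"wy":0,"wz":0,"claw":-1},{"x":0,"y":0,"z":-0.7,"wx":0,"wy":0,"wz":0,"claw":-1},{"x":0,"y":0,"z":0,"wx":0,"wy":0,"wz":0,"claw":-1}]'; python3 -m handwheel '[{"x":0,"y":0,"z":0,"wx":0,"wy":0,"wz":0,"claw":-1},{"x":0,"y":0,"z":0,"wx":0,"wy":0,"wz":0,"claw":-1},{"x":0,"y":0,"z":0,"wx":0,"wy":0,"wz":0,"claw":-1}]'
```

```text
time_s: 7.12
position: [0.5008, -0.2438, 0.1481]
orientation: [-3.141, -0.001, 1.699]
force: [-0.1, -0.5, -1.8]
gripper_width: 0.0085
time_s: 7.53
position: [0.5031, -0.2452, 0.2211]
orientation: [3.137, 0.004, 1.699]
force: [0.9, -0.6, -2.4]
gripper_width: 0.0082
time_s: 7.78
position: [0.5003, -0.2435, 0.2158]
orientation: [-3.14, -0.002, 1.699]
force: [-0.9, -0.3, -2.3]
gripper_width: 0.0084
```

```bash
python3 -m handwheel '[{"x":0,"y":0,"z":0,"wx":0,"wy":0,"wz":0.5,"claw":-1},{"x":0,"y":0,"z":0,"wx":0,"wy":0,"wz":0.9,"claw":-1},{"x":0,"y":0,"z":0,"wx":0,"wy":0,"wz":0.9,"claw":-1},{"x":0,"y":0,"z":0,"wx":0,"wy":0,"wz":0.9,"claw":-1},{"x":0.4,"y":0,"z":0,"wx":0,"wy":0,"wz":0.42,"claw":-1}]' && python3 -m handwheel '[{"x":0.8,"y":-0.25,"z":0,"wx":0,"wy":0,"wz":0,"claw":-1},{"x":1,"y":-0.4,"z":0,"wx":0,"wy":0,"wz":0,"claw":-1},{"x":1,"y":-0.4,"z":0,"wx":0,"wy":0,"wz":0,"claw":-1},{"x":1,"y":-0.4,"z":0,"wx":0,"wy":0,"wz":0,"claw":-1},{"x":1,"y":-0.4,"z":0,"wx":0,"wy":0,"wz":0,"claw":-1}]' && python3 -m handwheel '[{"x":1,"y":-0.4,"z":0,"wx":0,"wy":0,"wz":0,"claw":-1},{"x":1,"y":-0.4,"z":0,"wx":0,"wy":0,"wz":0,"claw":-1},{"x":1,"y":-0.4,"z":0,"wx":0,"wy":0,"wz":0,"claw":-1},{"x":1,"y":-0.4,"z":0,"wx":0,"wy":0,"wz":0,"claw":-1},{"x":1,"y":-0.3,"z":0,"wx":0,"wy":0,"wz":0,"claw":-1}]' && python3 -m handwheel '[{"x":1,"y":-0.2,"z":0,"wx":0,"wy":0,"wz":0,"claw":-1},{"x":0.8,"y":-0.2,"z":0,"wx":0,"wy":0,"wz":0,"claw":-1},{"x":0.7,"y":-0.1,"z":0,"wx":0,"wy":0,"wz":0,"claw":-1},{"x":0.4,"y":0,"z":0,"wx":0,"wy":0,"wz":0,"claw":-1},{"x":0.2,"y":0,"z":0,"wx":0,"wy":0,"wz":0,"claw":-1}]' && python3 -m handwheel '[{"x":0,"y":0,"z":0,"wx":0,"wy":0,"wz":0,"claw":-1},{"x":0,"y":0,"z":0,"wx":0,"wy":0,"wz":0,"claw":-1},{"x":0,"y":0,"z":0,"wx":0,"wy":0,"wz":0,"claw":-1},{"x":0,"y":0,"z":0,"wx":0,"wy":0,"wz":0,"claw":-1}]'
```

```text
time_s: 8.2
position: [0.5025, -0.2351, 0.2157]
orientation: [-3.14, 0.0, 1.314]
force: [-0.3, -0.1, -1.8]
gripper_width: 0.0086
time_s: 8.62
position: [0.487, -0.1051, 0.2157]
orientation: [-3.139, -0.0, 1.32]
force: [-0.3, -0.1, -2.9]
gripper_width: 0.0087
time_s: 9.03
position: [0.4715, 0.0277, 0.2159]
orientation: [-3.139, 0.001, 1.32]
force: [0.4, -1.1, -3.3]
gripper_width: 0.0083
time_s: 9.45
position: [0.48, 0.1056, 0.2162]
orientation: [-3.14, 0.0, 1.322]
force: [-1.1, -0.2, -2.3]
gripper_width: 0.0087
time_s: 9.78
position: [0.4802, 0.1036, 0.2169]
orientation: [-3.141, 0.001, 1.319]
force: [-0.0, -0.7, -2.3]
gripper_width: 0.0081
```

Run:
```python
from m import *; import pickle
c=vision.capture("top"); s=vision.capture("scene"); pickle.dump((c,s),open("c3.pkl","wb"))
o=manip.get_obs(); p=o["position"]; print(p,o["orientation"]); st=(.48079,.10566,-.25084)
it=[((p[0],p[1],o["orientation"][2]-np.pi/2),p[2]-.0751,cass,(0,255,0)),(st,0,stand[:12],(0,255,255))]
print([r["extent"] for r in nets.regions_of(s,"gel_cassette")])
a=np.hstack([draw(s,it,(310,130,100,150),4),draw(c,it,(230,200,100,150),4)])
cv2.imwrite("pics/o4.png",a)
```

```text
[0.48027491 0.10377325 0.21705492] [-3.14156299e+00  2.79515427e-04  1.31919777e+00]
[[310.8, 163.7, 16.9, 45.9], [354.6, 185.5, 35.3, 43.3], [215.9, 120.3, 29.8, 45.3]]
```

View pics/o4.png

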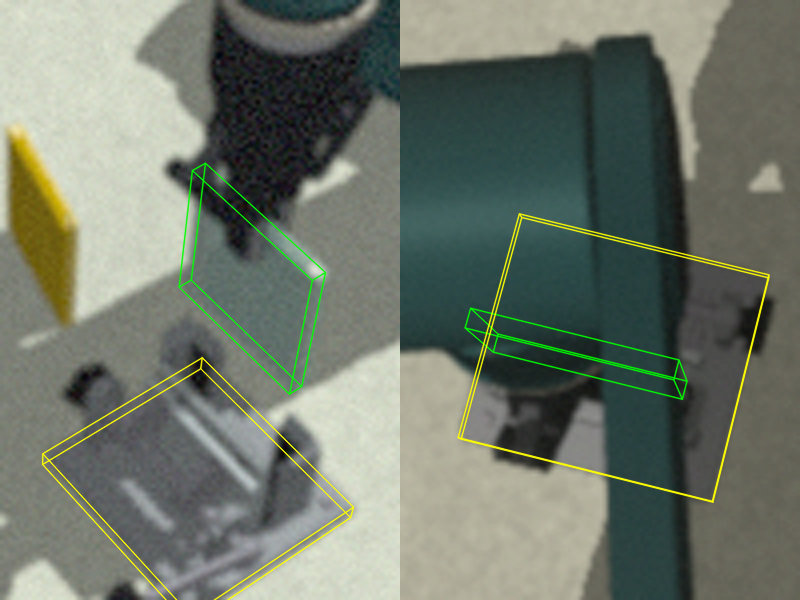

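Run:
```python
from m import *; import pickle
c,s=pickle.load(open("c2.pkl","rb")); st=(.48079,.10566,-.25084)
L=lambda *p:[tuple(np.array(p)/1e3)]
it=[(st,0,L(53,-65,50,53,78,50),(0,255,255)),(st,0,L(-7,-32,80,-7,-54,80)+L(-7,32,80,-7,54,80),(0,255,0)),
(st,0,L(-7,53.5,80,11,53.5,80)+L(-7,-53.5,80,11,-53.5,80),(255,0,255)),(st,0,L(-7,-53.5,16,-7,53.5,16)+L(11.5,-50,16,11.5,50,16),(0,128,255)),
(st,0,L(11.5,-50,68,11.5,50,68),(255,255,0)),(st,0,L(-47,-75,12,-47,75,12)+L(-47,-75,12,87,-75,12)+L(-47,75,12,87,75,12),(0,0,255))]
cv2.imwrite("pics/o5.png",np.hstack([draw(c,it,(242,242,80,95),5),draw(s,it,(325,203,80,95),5)]))
```

```text
(no output)
```

View pics/o5.png

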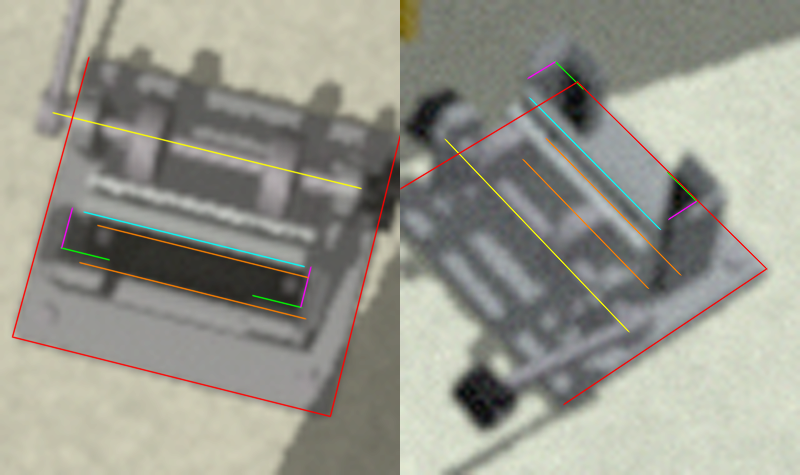

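```bash
python3 -m handwheel '[{"x":0.08,"y":0,"z":0.3,"wx":0,"wy":0,"wz":0,"claw":-1},{"x":0,"y":0,"z":0.5,"wx":0,"wy":0,"wz":0,"claw":-1},{"x":0,"y":0,"z":0.5,"wx":0,"wy":0,"wz":0,"claw":-1},{"x":0,"y":0,"z":0.4,"wx":0,"wy":0,"wz":0,"claw":-1},{"x":0,"y":0,"z":0.2,"wx":0,"wy":0,"wz":0,"claw":-1}]' && python3 -m handwheel '[{"x":0,"y":0,"z":0,"wx":0,"wy":0,"wz":0,"claw":-1},{"x":0,"y":0,"z":0,"wx":0,"wy":0,"wz":0,"claw":-1},{"x":0,"y":0,"z":0,"wx":0,"wy":0,"wz":0,"claw":-1},{"x":0,"y":0,"z":0,"wx":0,"wy":0,"wz":0,"claw":-1}]' && python3 -m handwheel '[{"x":0,"y":0,"z":0.2,"wx":0,"wy":0,"wz":0,"claw":-1},{"x":0,"y":0,"z":0.2,"wx":0,"wy":0,"wz":0,"claw":-1},{"x":0,"y":0,"z":0.2,"wx":0,"wy":0,"wz":0,"claw":-1},{"x":0,"y":0,"z":0.2,"wx":0,"wy":0,"wz":0,"claw":-1},{"x":0,"y":0,"z":0,"wx":0,"wy":0,"wz":0,"claw":-1}]'
```

```text
time_s: 10.35
position: [0.4798, 0.1064, 0.1679]
orientation: [-3.139, 0.001, 1.32]
force: [-0.6, -0.0, -1.6]
gripper_width: 0.0085
time_s: 10.68
position: [0.4814, 0.1065, 0.1701]
orientation: [3.14, -0.0, 1.32]
force: [0.6, 0.2, -1.8]
gripper_width: 0.0084
time_s: 11.1
position: [0.4798, 0.1063, 0.1483]
orientation: [-3.139, 0.001, 1.32]
force: [-0.2, 0.2, -2.4]
gripper_width: 0.0085
```

```bash
python3 -m handwheel '[{"x":0,"y":0,"z":0.2,"wx":0,"wy":0,"wz":0,"claw":-1},{"x":0,"y":0,"z":0.2,"wx":0,"wy":0,"wz":0,"claw":-1},{"x":0,"y":0,"z":0.2,"wx":0,"wy":0,"wz":0,"claw":-1},{"x":0,"y":0,"z":0,"wx":0,"wy":0,"wz":0,"claw":-1}]' && python3 -m handwheel '[{"x":0,"y":0,"z":0.2,"wx":0,"wy":0,"wz":0,"claw":-1},{"x":0,"y":0,"z":0.2,"wx":0,"wy":0,"wz":0,"claw":-1},{"x":0,"y":0,"z":0.2,"wx":0,"wy":0,"wz":0,"claw":-1},{"x":0,"y":0,"z":0,"wx":0,"wy":0,"wz":0,"claw":-1}]'
```

```text
time_s: 11.43
position: [0.48, 0.1064, 0.1334]
orientation: [-3.14, 0.001, 1.32]
force: [-0.7, -0.0, -2.3]
gripper_width: 0.0086
time_s: 11.77
position: [0.48, 0.1064, 0.1185]
orientation: [-3.14, 0.001, 1.32]
force: [0.6, -0.5, -2.9]
gripper_width: 0.0082
```

Going well, no contact. Down to about 4 mm above the floor, then creep.

```bash
python3 -m handwheel '[{"x":0,"y":0,"z":0.2,"wx":0,"wy":0,"wz":0,"claw":-1},{"x":0,"y":0,"z":0.2,"wx":0,"wy":0,"wz":0,"claw":-1},{"x":0,"y":0,"z":0.2,"wx":0,"wy":0,"wz":0,"claw":-1},{"x":0,"y":0,"z":0.2,"wx":0,"wy":0,"wz":0,"claw":-1},{"x":0,"y":0,"z":0,"wx":0,"wy":0,"wz":0,"claw":-1}]' && python3 -m handwheel '[{"x":0,"y":0,"z":0,"wx":0,"wy":0,"wz":0,"claw":-1},{"x":0,"y":0,"z":0.06,"wx":0,"wy":0,"wz":0,"claw":-1},{"x":0,"y":0,"z":0.06,"wx":0,"wy":0,"wz":0,"claw":-1},{"x":0,"y":0,"z":0,"wx":0,"wy":0,"wz":0,"claw":-1},{"x":0,"y":0,"z":0,"wx":0,"wy":0,"wz":0,"claw":-1}]'
```

```text
time_s: 12.18
position: [0.48, 0.1064, 0.0984]
orientation: [-3.14, 0.001, 1.32]
force: [-0.2, -0.9, -2.2]
gripper_width: 0.0085
time_s: 12.6
position: [0.4808, 0.1064, 0.0966]
orientation: [3.142, 0.0, 1.32]
force: [1.2, 0.2, -2.3]
gripper_width: 0.0086
```

```bash
python3 -m handwheel '[{"x":0,"y":0,"z":0.06,"wx":0,"wy":0,"wz":0,"claw":-1},{"x":0,"y":0,"z":0.06,"wx":0,"wy":0,"wz":0,"claw":-1},{"x":0,"y":0,"z":0,"wx":0,"wy":0,"wz":0,"claw":-1},{"x":0,"y":0,"z":0,"wx":0,"wy":0,"wz":0,"claw":-1}]' && python3 -m handwheel '[{"x":0,"y":0,"z":0.06,"wx":0,"wy":0,"wz":0,"claw":-1},{"x":0,"y":0,"z":0,"wx":0,"wy":0,"wz":0,"claw":-1},{"x":0,"y":0,"z":0,"wx":0,"wy":0,"wz":0,"claw":-1}]'
```

```text
time_s: 12.93
position: [0.4806, 0.1064, 0.0934]
orientation: [-3.141, 0.0, 1.32]
force: [0.6, 0.1, -2.1]
gripper_width: 0.0084
time_s: 13.18
position: [0.4807, 0.1064, 0.092]
orientation: [-3.141, 0.0, 1.32]
force: [0.1, -0.1, -2.2]
gripper_width: 0.0087
```

```bash
python3 -m handwheel '[{"x":0,"y":0,"z":0.06,"wx":0,"wy":0,"wz":0,"claw":-1},{"x":0,"y":0,"z":0,"wx":0,"wy":0,"wz":0,"claw":-1},{"x":0,"y":0,"z":0,"wx":0,"wy":0,"wz":0,"claw":-1}]' && python3 -m handwheel '[{"x":0,"y":0,"z":0.04,"wx":0,"wy":0,"wz":0,"claw":-1},{"x":0,"y":0,"z":0,"wx":0,"wy":0,"wz":0,"claw":-1},{"x":0,"y":0,"z":0,"wx":0,"wy":0,"wz":0,"claw":-1}]'
```

```text
time_s: 13.43
position: [0.4813, 0.1065, 0.0911]
orientation: [3.141, -0.0, 1.32]
force: [-0.8, 0.0, 4.6]
gripper_width: 0.0085
time_s: 13.68
position: [0.4815, 0.1064, 0.0911]
orientation: [3.14, -0.0, 1.32]
force: [-3.4, -0.5, 17.4]
gripper_width: 0.0082
```

```bash
python3 -m handwheel '[{"x":0,"y":0,"z":-0.05,"wx":0,"wy":0,"wz":0,"claw":-1},{"x":0,"y":0,"z":0,"wx":0,"wy":0,"wz":0,"claw":-0.7},{"x":0,"y":0,"z":0,"wx":0,"wy":0,"wz":0,"claw":-0.5},{"x":0,"y":0,"z":0,"wx":0,"wy":0,"wz":0,"claw":-0.3},{"x":0,"y":0,"z":0,"wx":0,"wy":0,"wz":0,"claw":-0.3}]' 20 && python3 -m handwheel '[{"x":0,"y":0,"z":-0.1,"wx":0,"wy":0,"wz":0,"claw":-0.3},{"x":0,"y":0,"z":-0.3,"wx":0,"wy":0,"wz":0,"claw":-0.3},{"x":0,"y":0,"z":-0.6,"wx":0,"wy":0,"wz":0,"claw":-0.3},{"x":0,"y":0,"z":-0.8,"wx":0,"wy":0,"wz":0,"claw":-0.3},{"x":0,"y":0,"z":-0.8,"wx":0,"wy":0,"wz":0,"claw":-0.3}]' && python3 -m handwheel '[{"x":0,"y":0,"z":-1,"wx":0,"wy":0,"wz":0,"claw":-0.15},{"x":0,"y":0,"z":-1,"wx":0,"wy":0,"wz":0,"claw":-0.15},{"x":0,"y":0,"z":0,"wx":0,"wy":0,"wz":0,"claw":-0.15},{"x":0,"y":0,"z":0,"wx":0,"wy":0,"wz":0,"claw":-0.15}]'
python3 -c "
from plant import manip; o=manip.get_obs(); print(o['joint_positions'])"
```

```text
time_s: 14.1
position: [0.4807, 0.1065, 0.0906]
orientation: [-3.141, 0.0, 1.32]
force: [-0.5, -0.2, 0.5]
gripper_width: 0.0296
time_s: 14.52
position: [0.4803, 0.1064, 0.1567]
orientation: [-3.141, 0.0, 1.32]
force: [0.5, -0.1, -0.2]
gripper_width: 0.0299
time_s: 14.85
position: [0.4821, 0.1066, 0.2078]
orientation: [3.138, -0.001, 1.32]
force: [-1.2, -1.1, -0.7]
gripper_width: 0.0363
[ 7.76202816e-02  2.28968779e-01  1.76735999e+00 -1.05551983e-04
  1.14108099e+00  3.28122021e-01]
```

```bash
python3 -m handwheel '[{"x":0,"y":0,"z":0,"wx":0,"wy":0,"wz":-1,"claw":-0.15},{"x":0,"y":0,"z":0,"wx":0,"wy":0,"wz":-1,"claw":-0.15},{"x":0,"y":0,"z":0,"wx":0,"wy":0,"wz":-1,"claw":-0.15},{"x":0,"y":0,"z":0,"wx":0,"wy":0,"wz":-1,"claw":-0.15},{"x":0,"y":0,"z":0,"wx":0,"wy":0,"wz":-1,"claw":-0.15}]' && python3 -m handwheel '[{"x":0,"y":0,"z":0,"wx":0,"wy":0,"wz":-1,"claw":-0.15},{"x":0,"y":0,"z":0,"wx":0,"wy":0,"wz":-1,"claw":-0.15},{"x":0,"y":0,"z":0,"wx":0,"wy":0,"wz":-1,"claw":-0.15},{"x":0,"y":0,"z":0,"wx":0,"wy":0,"wz":-1,"claw":-0.15},{"x":0,"y":0,"z":0,"wx":0,"wy":0,"wz":-1,"claw":-0.15}]' && python3 -m handwheel '[{"x":0,"y":0,"z":0,"wx":0,"wy":0,"wz":-1,"claw":-0.15},{"x":0,"y":0,"z":0,"wx":0,"wy":0,"wz":-1,"claw":-0.15},{"x":0,"y":0,"z":0,"wx":0,"wy":0,"wz":-1,"claw":-0.15},{"x":0,"y":0,"z":0,"wx":0,"wy":0,"wz":-1,"claw":-0.15},{"x":0,"y":0,"z":0,"wx":0,"wy":0,"wz":-1,"claw":-0.15}]' && python3 -m handwheel '[{"x":-0.7,"y":0.3,"z":0,"wx":0,"wy":0,"wz":0,"claw":-0.15},{"x":-1,"y":0.5,"z":0,"wx":0,"wy":0,"wz":0,"claw":-0.15},{"x":-1,"y":0.6,"z":0,"wx":0,"wy":0,"wz":0,"claw":-0.15},{"x":-1,"y":0.6,"z":0,"wx":0,"wy":0,"wz":0,"claw":-0.15},{"x":-1,"y":0.6,"z":0,"wx":0,"wy":0,"wz":0,"claw":-0.15}]' && python3 -m handwheel '[{"x":-0.7,"y":0.4,"z":0,"wx":0,"wy":0,"wz":0,"claw":-0.15},{"x":-0.3,"y":0.07,"z":0.5,"wx":0,"wy":0,"wz":0,"claw":-0.15},{"x":0,"y":0,"z":0.9,"wx":0,"wy":0,"wz":0,"claw":-0.15},{"x":0,"y":0,"z":0.7,"wx":0,"wy":0,"wz":0,"claw":-0.15},{"x":0,"y":0,"z":0.4,"wx":0,"wy":0,"wz":0,"claw":-0.15}]' && python3 -m handwheel '[{"x":0,"y":0,"z":0,"wx":0,"wy":0,"wz":0,"claw":-0.15},{"x":0,"y":0,"z":0,"wx":0,"wy":0,"wz":0,"claw":-0.15},{"x":0,"y":0,"z":0,"wx":0,"wy":0,"wz":0,"claw":-0.15},{"x":0,"y":0,"z":0,"wx":0,"wy":0,"wz":0,"claw":-0.15}]'
python3 - <<'E'
from m import *; import pickle
c=vision.capture("top"); s=vision.capture("scene"); pickle.dump((c,s),open("c4.pkl","wb"))
o=manip.get_obs(); p=o["position"]; print(p,o["orientation"],o["joint_positions"]); st=(.48079,.10566,-.25084)
x,y,z=p; k=W(st,[[.1434,.078,.0793]])[0]; print(k)
g=[(tuple(p-[0,0,.0])+(p[0],p[1],k[2]))]
it=[((.4808,.1064,-.251),.016,cass,(0,255,0)),((0,0,0),0,g,(0,0,255)),(st,0,box(.1314,.1554,.066,.090,.067,.091),(255,0,255))]
a=np.hstack([draw(s,it,(315,180,100,120),4),draw(c,it,(235,195,100,120),4)])
cv2.imwrite("pics/o6.png",a)
E
```

```text
time_s: 15.27
position: [0.4797, 0.1064, 0.2047]
orientation: [-3.139, -0.0, 1.849]
force: [-0.1, -0.4, -0.1]
gripper_width: 0.0363
time_s: 15.68
position: [0.4797, 0.1063, 0.2046]
orientation: [-3.14, -0.002, 2.373]
force: [0.5, 0.0, -1.0]
gripper_width: 0.0368
time_s: 16.1
position: [0.4797, 0.1064, 0.2047]
orientation: [-3.141, -0.002, 2.896]
force: [0.4, -0.3, 0.3]
gripper_width: 0.0364
time_s: 16.52
position: [0.6109, 0.1405, 0.2044]
orientation: [-3.141, -0.002, 2.891]
force: [-0.1, -0.6, 0.1]
gripper_width: 0.0365
time_s: 16.93
position: [0.6346, 0.1448, 0.139]
orientation: [-3.139, -0.006, 2.891]
force: [-1.1, 0.2, -0.2]
gripper_width: 0.0359
time_s: 17.27
position: [0.6385, 0.1455, 0.1445]
orientation: [3.141, 0.002, 2.891]
force: [-0.0, -0.4, 0.1]
gripper_width: 0.0363
[0.63855079 0.14552996 0.14455633] [3.14092174e+00 2.00917520e-03 2.89110083e+00] [ 1.18738170e-01  5.16055852e-01  1.47905669e+00 -1.09189686e-04
  1.14436421e+00 -1.20152195e+00]
[0.63906318 0.14562451 0.0793    ]
```

View pics/o6.png

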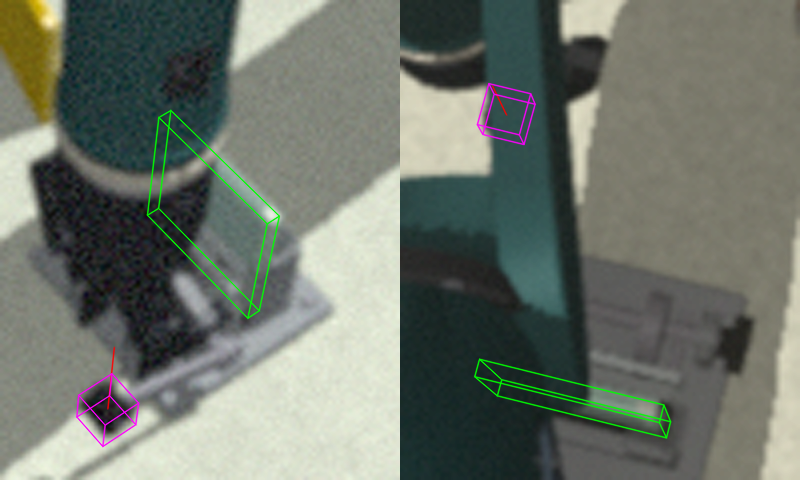

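```bash
python3 -m handwheel '[{"x":0,"y":0,"z":0.5,"wx":0,"wy":0,"wz":0,"claw":-0.15},{"x":0,"y":0,"z":0.8,"wx":0,"wy":0,"wz":0,"claw":-0.15},{"x":0,"y":0,"z":0.8,"wx":0,"wy":0,"wz":0,"claw":-0.15},{"x":0,"y":0,"z":0.8,"wx":0,"wy":0,"wz":0,"claw":-0.15},{"x":0,"y":0,"z":0.46,"wx":0,"wy":0,"wz":0,"claw":-0.15}]' && python3 -m handwheel '[{"x":0,"y":0,"z":0,"wx":0,"wy":0,"wz":0,"claw":-0.15},{"x":0,"y":0,"z":0,"wx":0,"wy":0,"wz":0,"claw":-0.15},{"x":0,"y":0,"z":0,"wx":0,"wy":0,"wz":0,"claw":-0.15}]' && python3 -m handwheel '[{"x":0,"y":0,"z":0,"wx":0,"wy":0,"wz":0,"claw":-0.6},{"x":0,"y":0,"z":0,"wx":0,"wy":0,"wz":0,"claw":-0.6},{"x":0,"y":0,"z":0,"wx":0,"wy":0,"wz":0,"claw":-0.6},{"x":0,"y":0,"z":0,"wx":0,"wy":0,"wz":0,"claw":-0.6}]' 40
```

```text
time_s: 17.78
position: [0.6364, 0.1453, 0.0567]
orientation: [-3.14, -0.003, 2.891]
force: [-0.2, 0.3, 0.8]
gripper_width: 0.0362
time_s: 18.03
position: [0.6387, 0.1456, 0.0601]
orientation: [3.141, 0.001, 2.891]
force: [0.3, -0.5, 0.3]
gripper_width: 0.0364
time_s: 18.37
position: [0.6389, 0.145, 0.0603]
orientation: [3.141, 0.002, 2.891]
force: [1.0, -3.9, 0.8]
gripper_width: 0.0235
```

```bash
python3 -m handwheel '[{"x":0.1,"y":0,"z":-0.28,"wx":0,"wy":0,"wz":0,"claw":-0.6},{"x":0.13,"y":0,"z":-0.28,"wx":0,"wy":0,"wz":0,"claw":-0.6},{"x":0.15,"y":0,"z":-0.26,"wx":0,"wy":0,"wz":0,"claw":-0.6},{"x":0.16,"y":0,"z":-0.25,"wx":0,"wy":0,"wz":0,"claw":-0.6},{"x":0,"y":0,"z":0,"wx":0,"wy":0,"wz":0,"claw":-0.6}]' && python3 -m handwheel '[{"x":0.19,"y":0,"z":-0.23,"wx":0,"wy":0,"wz":0,"claw":-0.6},{"x":0.2,"y":0,"z":-0.22,"wx":0,"wy":0,"wz":0,"claw":-0.6},{"x":0.22,"y":0,"z":-0.2,"wx":0,"wy":0,"wz":0,"claw":-0.6},{"x":0.24,"y":0,"z":-0.19,"wx":0,"wy":0,"wz":0,"claw":-0.6},{"x":0,"y":0,"z":0,"wx":0,"wy":0,"wz":0,"claw":-0.6}]'; python3 -m handwheel '[{"x":0,"y":0,"z":0,"wx":0,"wy":0,"wz":0,"claw":-0.6},{"x":0,"y":0,"z":0,"wx":0,"wy":0,"wz":0,"claw":-0.6}]'
```

```text
time_s: 18.78
position: [0.6264, 0.1485, 0.0881]
orientation: [3.141, 0.004, 2.891]
force: [2.9, -4.8, 3.3]
gripper_width: 0.0233
time_s: 19.2
position: [0.6068, 0.1537, 0.1096]
orientation: [3.141, 0.007, 2.891]
force: [4.3, -5.6, 6.5]
gripper_width: 0.0236
time_s: 19.37
position: [0.6074, 0.1535, 0.1091]
orientation: [3.141, 0.007, 2.891]
force: [4.1, -5.5, 7.0]
gripper_width: 0.0231
```

```bash
python3 -m handwheel '[{"x":0.22,"y":0,"z":-0.19,"wx":0,"wy":0,"wz":0,"claw":-0.6},{"x":0.25,"y":0,"z":-0.17,"wx":0,"wy":0,"wz":0,"claw":-0.6},{"x":0.27,"y":0,"z":-0.14,"wx":0,"wy":0,"wz":0,"claw":-0.6},{"x":0.28,"y":0,"z":-0.13,"wx":0,"wy":0,"wz":0,"claw":-0.6},{"x":0,"y":0,"z":0,"wx":0,"wy":0,"wz":0,"claw":-0.6}]'; python3 -m handwheel '[{"x":0.29,"y":0,"z":-0.09,"wx":0,"wy":0,"wz":0,"claw":-0.6},{"x":0.29,"y":0,"z":-0.08,"wx":0,"wy":0,"wz":0,"claw":-0.6},{"x":0.29,"y":0,"z":-0.04,"wx":0,"wy":0,"wz":0,"claw":-0.6},{"x":0.3,"y":0,"z":-0.03,"wx":0,"wy":0,"wz":0,"claw":-0.6},{"x":0,"y":0,"z":0,"wx":0,"wy":0,"wz":0,"claw":-0.6}]'; python3 -m handwheel '[{"x":0,"y":0,"z":0,"wx":0,"wy":0,"wz":0,"claw":-0.6},{"x":0,"y":0,"z":0,"wx":0,"wy":0,"wz":0,"claw":-0.6}]'
python3 - <<'E'
from m import *; import pickle
c=vision.capture("top"); s=vision.capture("scene"); pickle.dump((c,s),open("c5.pkl","wb"))
o=manip.get_obs(); p=o["position"]; st=(.48079,.10566,-.25084)
d=p-W(st,[[.053,.078,.05]])[0]; ca,sa=np.cos(st[2]),np.sin(st[2])
dx=ca*d[0]+sa*d[1]; dz=d[2]+.0187; print("r",np.hypot(dx,dz),"q",np.arctan2(dz,dx)-.1745,"dy",-sa*d[0]+ca*d[1],o["force"])
L=[tuple(np.array((53,78,50,53+95*np.cos(a+.1745),78,50+95*np.sin(a+.1745)))/1e3) for a in (1.2,1.4,1.6)]
it=[((.4808-.0029,.1064+.0007,-.251),.016,cass,(0,255,0)),(st,0,L,(0,0,255))]
cv2.imwrite("pics/o7.png",np.hstack([draw(s,it,(315,180,100,120),4),draw(c,it,(235,195,100,120),4)]))
E
```

```text
time_s: 19.78
position: [0.5802, 0.1607, 0.1245]
orientation: [3.141, 0.003, 2.891]
force: [2.1, -3.1, 6.7]
gripper_width: 0.0233
time_s: 20.2
position: [0.5502, 0.1686, 0.1296]
orientation: [3.14, -0.0, 2.891]
force: [1.1, -1.0, 7.4]
gripper_width: 0.0237
time_s: 20.37
position: [0.5513, 0.1683, 0.1296]
orientation: [3.14, 0.001, 2.891]
force: [0.6, -1.6, 8.0]
gripper_width: 0.0232
r 0.09829063982152078 q 1.39741537789852 dy 0.0001984927720951023 [ 0.68126987 -0.42648658  8.00663439]
```

View pics/o7.png

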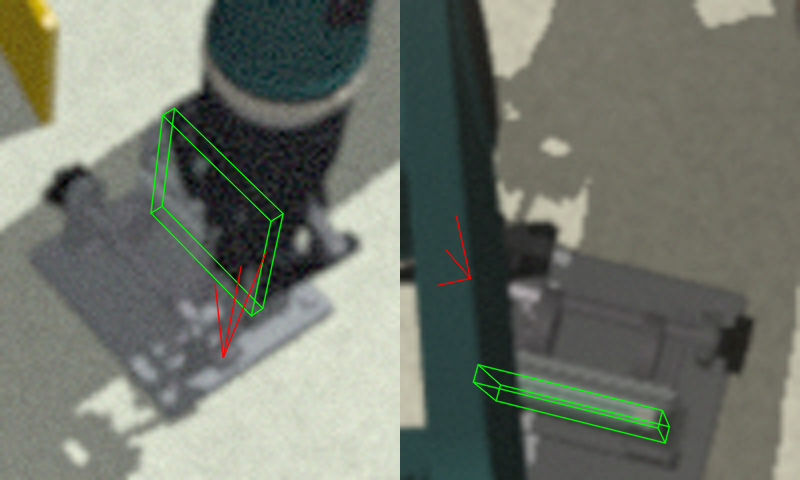

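```bash
python3 -m handwheel '[{"x":0,"y":0,"z":-0.04,"wx":0,"wy":0,"wz":0,"claw":-0.6},{"x":0,"y":0,"z":0,"wx":0,"wy":0,"wz":0,"claw":-0.6},{"x":0,"y":0,"z":0,"wx":0,"wy":0,"wz":0,"claw":-0.6},{"x":0,"y":0,"z":0,"wx":0,"wy":0,"wz":0,"claw":-0.6},{"x":0,"y":0,"z":0,"wx":0,"wy":0,"wz":0,"claw":-0.6}]'
python3 - <<'E'
from m import *; import pickle
c4=pickle.load(open("c4.pkl","rb"))[0]; c5=vision.capture("top"); st=(.48079,.10566,-.25084)
for n,c in(("before",c4),("now",c5)):
    g=cv2.cvtColor(c["image"],cv2.COLOR_RGB2GRAY).astype(float); P=[]
    for x in np.arange(-12,22,1.5):
        X=W(st,[[x/1e3,y/1e3,.116] for y in range(-44,-30,2)]); p=proj(c,X).astype(np.float32)
        P.append(int(cv2.remap(g.astype(np.float32),p[:,0],p[:,1],1).mean()))
    print(n,P)
print(manip.get_obs()["position"])
I=[cv2.resize(c["image"][275:315,275:335,::-1],None,fx=6,fy=6,interpolation=2) for c in (c4,c5)]
cv2.imwrite("pics/o8.png",np.clip(np.hstack(I)*1.6,0,255).astype(np.uint8))
E
```

```text
time_s: 20.88
position: [0.5512, 0.1681, 0.1298]
orientation: [3.141, -0.0, 2.891]
force: [0.9, 1.8, 3.2]
gripper_width: 0.0235
before [37, 42, 49, 56, 64, 77, 88, 92, 89, 86, 83, 78, 70, 65, 63, 62, 62, 60, 55, 57, 66, 72, 71]
now [40, 50, 64, 78, 84, 83, 82, 85, 86, 78, 67, 60, 58, 61, 66, 68, 65, 58, 51, 47, 47, 47, 48]
[0.55120457 0.16811277 0.12981539]
```

View pics/o8.png

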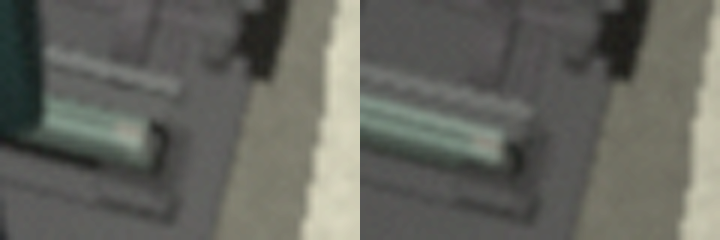

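```bash
python3 -c "
from plant import manip; print(manip.close_job()); print(manip.get_obs()['time_s'])"
```

```text
the job is handed in; nothing more can be done
None
the job is handed in; nothing more can be done
```

I moved the gel cassette from the rack into the casting stand's slot and let go of it. I then swung the cam lever up and handed the job in with the gripper still pinching the knob. No verdict was reported.

- **Cassette:** it touched the slot floor at the expected height. I pressed it to about 17 N, then backed off and released. After clamping, the top camera shows it about 3 mm nearer the front posts, with the pad against it and square to the stand.
- **Lever:** the tool position works out to about 1.40 rad, with the knob gripped at 23.5 mm. The gripper hides the lever, so I could not confirm the angle from the pictures. I also could not measure the pad's clamping force directly.
- **One disagreement:** the same calculation put the knob 98 mm from the shaft instead of 95 mm, with an 8 N upward force on the tool. I raised the tool slightly and the force fell to about 3 N. I took this as a small offset in the grip.
- **Other items:** I moved the arm clear of the spare plate, the bottle and the beaker, but did not take a final measurement of where they stand.

The job took about 21 s of the 58 s allowed.

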